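# Square up the cells and close the cam clamp of a battery-pack jig

## Robot

A 7-joint arm with a two-finger parallel gripper is mounted at the origin on the work surface. World frame = base frame: x ahead of the robot, y to its left, z up, the work surface at z = 0. Lengths are in m, angles in rad, forces in N, time in s.
With the tool pointing down it reaches from about 0.425 to 0.925 m from the base axis. Payload 6.8 kg.
Tool frame: the origin (TCP) lies midway between the tips of the shut fingers; the grasp point (between the pads) lies 19 mm behind it; z points along the fingers, y is the line along which they close (so a half turn about z gives the same grasp; the last joint's range is limited). The gripper opens to 85 mm and grips with 20 to 120 N. Pads are 22 mm wide; open, the fingers measure 114 mm over their backs; the gripper's body (76 mm by 85 mm) begins 54 mm behind the grasp point. The pads swing forward as they close: fully open they stand 13 mm farther back than shut.
Start: joints at [1.151, 0.477, 0.022, 1.555, -0.011, 1.109, -0.083], TCP at [0.207, -0.642, 0.231] pointing down, gripper open.
Joint ranges: [-2.96, 2.96], [-0.34, 2.1], [-1.41, 1.46], [0.24, 2.44], [-1.37, 4.51], [0.17, 1.92], [-2.96, 2.96]. Speed limits (rad/s): [2.39, 2.39, 3.14, 3.14, 3.14, 3.14, 3.14].

## Interface

Orientations are given as a unit quaternion [w, x, y, z].
In Python, from station import bot, imaging gives the robot as it stands.
- The arm moves only by the tool move_arm, never from a script. Its argument "commands" is a list that holds one entry, the list of rows, each a list of 7 numbers: the shift along the tool's x, y, z in m, then the turn, a rotation vector about the tool's x, y, z in degrees, then the finger opening in m, from 0 to 0.0854. In form: [[[x, y, z, rx, ry, rz, grip], ...]]. A call has 1 to 20 rows; each row shifts and turns the commanded pose from where the row before left it, along the tool's axes as they then stand; what a row does not reach is not made up. A row lasts 1/8 s, in which the tool goes at most 62.5 mm and 10.7 degrees, less where a joint would pass 70% of its speed; a pose out of reach is approached as far as the arm can. A call is refused whole if a number of a shift passes 0.0625 or a number of a turn 10.7, either way. A call with a gripper value outside its range is refused whole. The fingers move at their own pace and stop on an object; "squeeze" is the grip in N (left out, the last holds). Time passes only in rows, so rows that do not move let the fingers close. It gives the time, the measured TCP pose, the force, the opening and the grip force at its end, in the units of the state.
- bot.get_obs(): the state, without advancing time (a new reading comes with each control period).
- imaging.read_camera(name): name is "scene" or "top" or "wrist"; returns the picture (420x560x3 uint8, red, green, blue); there is no depth.
- imaging.calibration(name): a dict with "intrinsics" (3x3 intrinsics, pixels), "extrinsics" (4x4, takes a point from camera to world coordinates); the wrist camera has in their place "mount" (4x4, takes a point from camera to tool coordinates, whose origin is the TCP and whose axes are the flange's). Camera axes: x right, y down, z forward; pixel columns grow to the right and rows downward; lengths in m; the calibration is good to about 2 mm. A picture is of the moment at which its call begins: read the wrist's pose just before it. calibration takes no time and is no camera call.
- bot.hand_in(): hands the job in; it is judged then, once.
The state is a dict: "t": time; "q": joint angles; "joint_vel": joint speeds; "joint_torque": joint torques, N m; "eef_pos": TCP position; "tool_rot": TCP orientation; "contact_force": force on the tool from outside, world axes, zero at the start; "torque": the same for the moment, N m; "gripper_width": opening from 0.0 (shut) to 1.0 (fully open); "grasp_force": force on a finger pad.
Only numpy, scipy, OpenCV 4.12 (cv2) and the standard library are available. Lean on these libraries where they do the work, as an engineer would, in place of code of your own. Each camera call takes 0.05 s, during which the arm holds its last target. There are 200 camera calls.

## Task

Four battery cells stand loosely in the pack jig. With a fingertip push the cells that stand out in front of the row back against the jig's rear fence, so that all four are in line and upright; then, with one finger, push the cam lever round to its stop so that the pressure pad clamps the row. Do not pick up or lift any cell, and leave the other things on the bench where they are.

Things in the scene. Friction and masses are not known exactly. Their poses are not given: they have to be found in the camera images.
- jig: Pack-clamping jig, bolted down. Origin on the bench top under the row's line; its x points from the open front to the rear fence, y along the row from the cam lever to the end stop, z up. Aluminium base plate 12 mm thick, x -70 to +60 mm, y -85 to +140 mm. The row stands between pressure pad and end stop with about 1 mm between cells, places at about y = 40, 61, 83, 104 mm.
- fence_line (a point): Front face of the jig's black rear fence at the height of the base plate's top, middle of the row: x = +20 mm, y = 72 mm, 12 mm above the bench. The fence runs from y = 24 to 132 mm and its top is 46 mm above the bench. A cell that is home touches it: its origin is then at x = 0 of the jig.
- end_stop (a point): Face of the jig's end stop (block at the +y end of the row) at the base plate's top: x = 0, y = 115 mm, 12 mm above the bench. The block is 40 mm deep in x, 20 mm thick, its top 56 mm above the bench.
- cell_a: Battery cell, yellow-green sleeve, black top, standing on the base plate: 40 mm (x) by 20 mm (y), oval with round ends, 50 mm high, 95 g. Origin: centre of its underside; axes parallel to the jig's. Home, or standing out to the front (jig -x) by up to 28 mm: one or two of the four do, in any order of names. Pushed on its front end below mid-height it slides without tipping.
- cam_lever (a joint): Angle of the jig's cam lever about its upright pivot: 0 fully open, 1.75 rad closed against the stop pin, growing anticlockwise from above. In the jig's frame the lever points (joint - 1.75) rad from +x: open to -y (outward), closed to +x (rear). Starts at 0 to 0.4. Takes 2 to 3 N at the push point; stays where left; the last 0.45 rad also squeeze the pad's springs.
- lever_pivot (a point): Lever's pivot axis, 33 mm above the bench, at x = 0, y = -45 mm of the jig. The cam on it reaches up to 35 mm from the axis, 20 to 36 mm above the bench, with a screw head to 45 mm.
- lever_push (a point): Point on the middle line of the lever's flat steel bar, 85 mm from the pivot axis, 33 mm above the bench, where a finger can push. The bar is 9 mm wide and 14 mm high (26 to 40 mm above the bench) and ends 114 mm from the axis; beyond it is a ball knob of 26 mm diameter, centre 129 mm from the axis.
- pad: Sprung pressure pad, rubber-faced, 40 mm wide (17 to 57 mm above the bench), moved towards the cells (jig +y) by the cam, up to 9.4 mm. Origin: lower middle of its face, 12 mm above the bench, at y = 28 mm of the jig when the lever is at 0. Squeezes the row with about 15 N when the lever is closed.
- cell_b: As cell_a.
- cell_c: As cell_a.
- cell_d: As cell_a.
- spare_cell_1: A spare cell as cell_a, standing on the bench in front of the jig's lever end. Leave alone.
- spare_cell_2: A spare cell standing on the bench behind the jig's fence. Leave alone.
- tape_roll: Roll of amber tape lying flat behind the jig, 84 mm diameter, 19 mm high. Leave alone.
- screwdriver: Screwdriver 170 mm long lying on the bench to the right. Leave alone.
- multimeter: Yellow and black multimeter 175 by 86 by 40 mm lying on the bench to the left. Leave alone.
- finished_pack: Finished, taped pack of four cells 40 by 81 by 51 mm, standing on the bench to the right. Leave alone.
- flux_bottle: Small white bottle 85 mm high, 38 mm diameter, on the bench to the left. Leave alone.
Not all that is in view belongs to the job. Leave any brown or white look-alike of the cell_b alone.

How it is judged:
By the outcome, as a careful person would: the job done as asked, in the order asked, and still so for the second after the job is handed in, with the robot touching nothing.
It also fails if it takes over 51 s, if anything falls off the work surface, if the arm or the gripper's body presses on something with over 40 N, if the wrist force passes 120 N, or if a joint passes its speed limit or range.

## Working session

There is one attempt and no reset: what is moved stays moved. The work goes in short steps, Python scripts to look and compute and a tool call to move; the robot and the scene stay as the last step left them, time stands still between calls to the robot, and variables do not carry over. Pictures are saved under pics/ and viewed, at most 10 in all, crops included, and the job is handed in when it is done.

Besides the shell and the picture viewer there is one more tool, called after "Emit:" by a JSON object that holds its "op" and its "data", one argument or row to a line. move_arm: Moves the arm, as the interface text tells. Its arguments: {"type":"object","properties":{"commands":{"type":"array","items":{"type":"array","items":{"type":"array","items":{"type":"number"}}}},"squeeze":{"type":"number"}},"required":["commands"]}

```bash
mkdir -p pics; ls
python3 - <<'E'
from station import bot, imaging
import cv2,numpy as np
o=bot.get_obs();print({k:np.round(v,3).tolist() for k,v in o.items()})
for n in("top","scene"):
    im=imaging.read_camera(n);cv2.imwrite(f"pics/{n}0.png",im[:,:,::-1])
    c=imaging.calibration(n);print(n,np.round(c["intrinsics"],1).tolist(),np.round(c["extrinsics"],3).tolist())
print(np.round(imaging.calibration("wrist")["mount"],3).tolist(),np.round(imaging.calibration("wrist")["intrinsics"],1).tolist())
E
```

```text
pics
{'t': 0.0, 'q': [1.151, 0.478, 0.022, 1.556, -0.012, 1.109, -0.083], 'joint_vel': [0.001, -0.001, 0.001, -0.002, -0.001, -0.0, -0.002], 'joint_torque': [0.001, -59.644, 1.608, -28.12, 0.012, 0.009, 0.0], 'eef_pos': [0.207, -0.642, 0.23], 'tool_rot': [-0.001, 0.988, 0.155, -0.0], 'contact_force': [0.622, 0.333, 0.617], 'torque': [-0.022, 0.014, 0.001], 'grasp_force': 0.0, 'gripper_width': 1.0}
top [[416.6, 0.0, 276.0], [0.0, 416.6, 214.1], [0.0, 0.0, 1.0]] [[0.061, -0.976, 0.208, 0.316], [-0.998, -0.059, 0.014, 0.01], [-0.002, -0.209, -0.978, 1.096], [0.0, 0.0, 0.0, 1.0]]
scene [[525.9, 0.0, 289.8], [0.0, 525.9, 208.7], [0.0, 0.0, 1.0]] [[-0.605, 0.621, -0.499, 1.228], [0.796, 0.469, -0.383, 0.548], [-0.004, -0.629, -0.778, 1.136], [0.0, 0.0, 0.0, 1.0]]
[[-0.0, -0.951, -0.309, 0.079], [1.0, -0.0, 0.0, 0.001], [-0.0, -0.309, 0.951, -0.142], [0.0, 0.0, 0.0, 1.0]] [[348.6, 0.0, 275.9], [0.0, 348.6, 212.2], [0.0, 0.0, 1.0]]
```

View pics/top0.png

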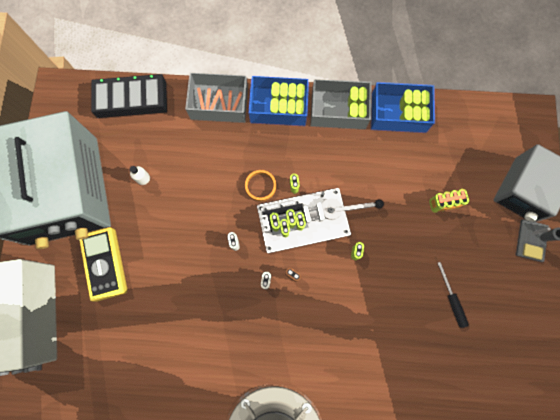

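View pics/scene0.png

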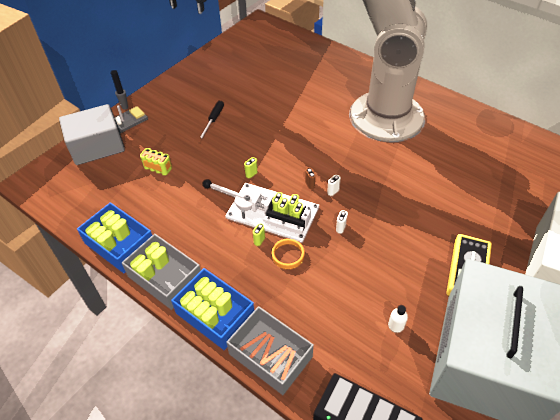

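The top view shows the jig plate, corners at about (258,205), (340,189), (352,237) and (266,252). The lever knob is at (380,204) and the row of cells at about (275–300, 220). Two of the cells seem to stand out towards the robot.

Look-alikes:
- spare_cell_1 at (359,250)
- spare_cell_2 at (295,182)
- white cells at (233,241) and (266,280)
- brown cell at (293,273)

Next I'll measure the plate and check a close crop.

```bash
cat > h.py <<'E'
from station import bot, imaging
import cv2,numpy as np
from scipy.spatial.transform import Rotation as R
def cam(n):
    c=imaging.calibration(n);K=np.array(c["intrinsics"])
    if n!="wrist": return K,np.array(c["extrinsics"])
    o=bot.get_obs();T=np.eye(4);T[:3,:3]=R.from_quat(np.roll(o["tool_rot"],-1)).as_matrix();T[:3,3]=o["eef_pos"]
    return K,T@np.array(c["mount"])
def ray(K,E,uv,z):
    d=E[:3,:3]@np.linalg.solve(K,[uv[0],uv[1],1.]);return E[:3,3]+d*(z-E[2,3])/d[2]
def pix(K,E,p):
    c=E[:3,:3].T@(np.asarray(p)-E[:3,3]);return (K@c)[:2]/c[2]
E
python3 - <<'E'
from h import *
im=cv2.imread("pics/top0.png");K,E=cam("top")
hsv=cv2.cvtColor(im,cv2.COLOR_BGR2HSV)
m=((hsv[...,1]<60)&(hsv[...,2]>150)).astype(np.uint8);m[:,:245]=0;m[:,360:]=0;m[:180]=0;m[260:]=0
m=cv2.morphologyEx(m,cv2.MORPH_OPEN,np.ones((2,2)))
c=max(cv2.findContours(m,0,2)[0],key=cv2.contourArea)
h=cv2.convexHull(c)
q=cv2.approxPolyDP(h,6,True)[:,0];print(q.tolist())
W=np.array([ray(K,E,p,.012)[:2] for p in h[:,0]],np.float32)
r=cv2.minAreaRect(W);print(r,cv2.boxPoints(r).round(3).tolist())
k=ray(K,E,(380,204),.033);print("knob",k)
cv2.imwrite("pics/c0.png",cv2.resize(im[170:290,220:400],None,fx=4.4,fy=4.4,interpolation=cv2.INTER_CUBIC))
E
```

```text
[[360, 205], [350, 236], [268, 253], [258, 206], [337, 189]]
((0.5393909215927124, -0.07023894786834717), (0.13348056375980377, 0.2687554657459259), 15.719405174255371) [[0.4390000104904175, 0.04100000113248825], [0.5120000243186951, -0.21799999475479126], [0.6399999856948853, -0.18199999630451202], [0.5669999718666077, 0.07699999958276749]]
knob [ 0.58589243 -0.24521468  0.033     ]
```

View pics/c0.png

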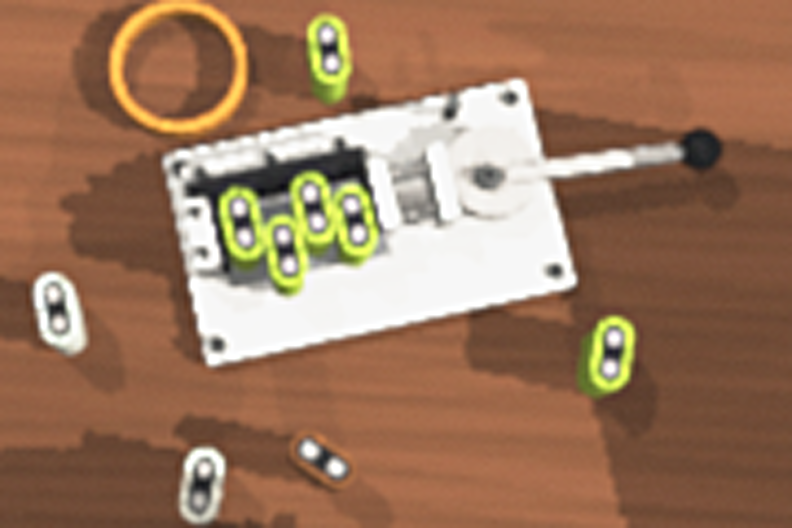

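The crop shows the plate corners at crop (165,155), (522,80), (577,287) and (210,365). In the row, counted from the end stop, cell 2 at (286,255) stands well out and cell 4 at (354,220) somewhat out. The lever is nearly open, with its knob at (700,150).

```bash
cat >> h.py <<'E'
def fit(obj,W):
    # 2D rigid fit jig->world
    a,b=obj.mean(0),W.mean(0);r,_=R.align_vectors(np.c_[W-b,np.zeros(len(W))],np.c_[obj-a,np.zeros(len(W))])
    M=r.as_matrix()[:2,:2];return M,b-M@a
E
python3 - <<'E'
from h import *
K,E=cam("top")
px=lambda u,v:(220+(u+.5)/4.4-.5,170+(v+.5)/4.4-.5)
W=np.array([ray(K,E,px(*p),.012)[:2] for p in [(165,155),(522,80),(577,287),(210,365)]])
obj=np.array([(60,140),(60,-85),(-70,-85),(-70,140)])/1000.
M,t=fit(obj,W);print("origin",t,"yaw",np.degrees(np.arctan2(M[1,0],M[0,0])),"res mm",((obj@M.T+t-W)*1000).round(1).tolist())
J=lambda u,v,z:((ray(K,E,px(u,v),z)[:2]-t)@M*1000).round(1)
for p in [(241,223),(286,255),(315,208),(354,220)]:print("cell",J(*p,.062))
print("knob",J(700,150,.033),"pivot",J(488,177,.045),"spare",J(612,352,.062),J(328,48,.062))
np.savez("jig.npz",M=M,t=t)
E
```

```text
origin [ 0.54833797 -0.07313549] yaw 15.699556847499258 res mm [[-0.8, 0.2], [-0.3, -1.2], [1.0, 0.3], [0.1, 0.7]]
cell [  0.  105.1]
cell [-23.7  83.8]
cell [-0.4 61.6]
cell [-12.   41.2]
knob [  -8.9 -172.7] pivot [ -0.5 -43.2] spare [-117.3  -84.6] [91.6 33.1]
```

```bash
cat >> h.py <<'E'
from scipy.spatial.transform import Slerp
def jig(): d=np.load("jig.npz");return d["M"],d["t"]
def pose(x,y,z,yaw=0,tilt=0):
    """jig mm -> world TCP; tool y points yaw deg (anticlockwise) from jig x; tilt leads tip along tool y"""
    M,t=jig();p=np.r_[M@[x/1e3,y/1e3]+t,z/1e3]
    psi=np.arctan2(M[1,0],M[0,0])+np.radians(yaw);c,s=np.cos(psi),np.sin(psi)
    return p,R.from_matrix(np.array([[-s,c,0],[c,s,0],[0,0,-1.]]))*R.from_euler("x",-tilt,degrees=True)
def now(): o=bot.get_obs();return np.array(o["eef_pos"]),R.from_quat(np.roll(o["tool_rot"],-1))
def plan(start,wps,grip=0):
    """wps: (pose,nrows)"""
    p,r=start;rows=[]
    for (q,s),n in wps:
        p0=p.copy();sl=Slerp([0,1],R.concatenate([r,s]))
        for i in range(1,n+1):
            d=r.inv().apply(p0+(q-p0)*i/n-p).round(4);w=np.degrees((r.inv()*sl(i/n)).as_rotvec()).round(1)
            p=p+r.apply(d);r=r*R.from_rotvec(np.radians(w));rows.append([*d.tolist(),*w.tolist(),grip])
    print(str([[float(v) for v in x] for x in rows]).replace(" ",""));return p,r
E
python3 -c "
from h import *
plan(now(),[(pose(-75,75,200,0,0),16)])"
```

```text
[[0.0267,-0.0321,0.002,-0.0,-0.0,-5.5,0.0],[0.0297,-0.0295,0.0019,-0.0,-0.0,-5.5,0.0],[0.0323,-0.0265,0.002,-0.0,-0.0,-5.5,0.0],[0.0348,-0.0232,0.0019,-0.0,-0.0,-5.5,0.0],[0.0368,-0.0198,0.002,-0.0,-0.0,-5.4,0.0],[0.0385,-0.0162,0.0019,-0.0,-0.0,-5.5,0.0],[0.0399,-0.0125,0.002,-0.0,-0.0,-5.5,0.0],[0.0409,-0.0086,0.0019,-0.0,-0.0,-5.5,0.0],[0.0415,-0.0047,0.002,-0.0,-0.1,-5.5,0.0],[0.0418,-0.0006,0.0018,-0.0,0.0,-5.5,0.0],[0.0417,0.0033,0.0019,-0.0,0.0,-5.5,0.0],[0.0411,0.0074,0.0019,-0.1,0.0,-5.5,0.0],[0.0403,0.0112,0.0019,0.0,0.0,-5.5,0.0],[0.039,0.0151,0.0019,0.0,0.0,-5.5,0.0],[0.0373,0.0187,0.0019,0.0,0.0,-5.4,0.0],[0.0355,0.0222,0.0019,0.0,0.0,-5.5,0.0]]
```

Emit:
{"op": "move_arm", "data": {
  "commands": [
    [[0.0267,-0.0321,0.002,0,0,-5.5,0],[0.0297,-0.0295,0.002,0,0,-5.5,0],[0.0323,-0.0265,0.002,0,0,-5.5,0],[0.0348,-0.0232,0.002,0,0,-5.5,0],[0.0368,-0.0198,0.002,0,0,-5.4,0],[0.0385,-0.0162,0.002,0,0,-5.5,0],[0.0399,-0.0125,0.002,0,0,-5.5,0],[0.0409,-0.0086,0.002,0,0,-5.5,0],[0.0415,-0.0047,0.002,0,0,-5.5,0],[0.0418,-0.0006,0.002,0,0,-5.5,0],[0.0417,0.0033,0.002,0,0,-5.5,0],[0.0411,0.0074,0.002,0,0,-5.5,0],[0.0403,0.0112,0.002,0,0,-5.5,0],[0.039,0.0151,0.002,0,0,-5.5,0],[0.0373,0.0187,0.002,0,0,-5.4,0],[0.0355,0.0222,0.002,0,0,-5.5,0],[0,0,0,0,0,0,0]]
  ]
}}

```text
t: 2.22
eef_pos: [0.4567, -0.0185, 0.1993]
tool_rot: [-0.0, 0.602, 0.799, 0.001]
contact_force: [-0.3, -0.2, -0.3]
gripper_width: -0.001
grasp_force: 0.0
```

Run:
```python
from h import *
K,E=cam("wrist");im=imaging.read_camera("wrist")[:,:,::-1];cv2.imwrite("pics/w1.png",im)
p,r=now();M,t=jig();print("tcp jig",((p[:2]-t)@M*1e3).round(1),p[2],r.as_matrix().round(3).tolist())
for n,q in dict(c1=(60,140),c4=(-70,140),c3=(-70,-85),c2=(60,-85)).items():
    print(n,pix(K,E,[*(M@(np.array(q)/1e3)+t),.012]).round(1))
```

```text
tcp jig [-74.7  75.5] 0.19903519491572516 [[-0.272, 0.962, -0.001], [0.962, 0.272, 0.0], [0.001, -0.0, -1.0]]
c1 [422.3 118.2]
c4 [280.  117.5]
c3 [278.2 326.9]
c2 [395.  327.3]
```

View pics/w1.png

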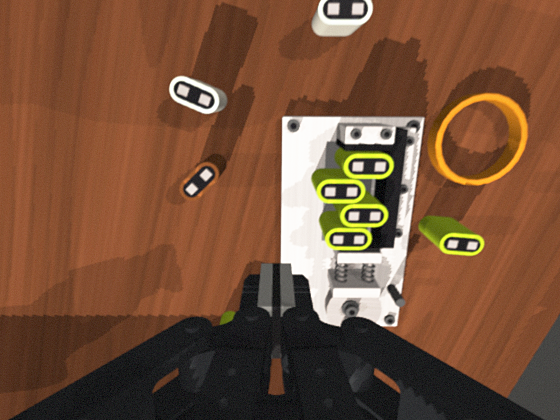

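The wrist view agrees with the jig pose: plate corners at (282,117) and (424,117), against (280,117) and (422,118) predicted. The cell tops are at (369,166), (341,191), (364,215) and (348,239), and the second and fourth stand out. The shut tip is at (276,268), about 14 mm thick along the push.

Run:
```python
from h import *
K,E=cam("wrist");M,t=jig()
for u in [(369,166),(341,191),(364,215),(348,239)]:print(((ray(K,E,u,.062)[:2]-t)@M*1e3).round(1))
s=plan(now(),[(pose(-76,83,60,0,8),5),(pose(-76,83,24,0,8),4),(pose(-54,83,24,0,8),3),(pose(-34,83,24,0,8),8)])
```

```text
[1.000e-01 1.028e+02]
[-21.3  81.9]
[-0.6 61.1]
[-12.7  39.2]
[[0.0015,-0.0002,0.0278,-1.6,-0.0,0.0,0.0],[0.0014,-0.0011,0.0278,-1.6,-0.0,0.0,0.0],[0.0015,-0.0018,0.0277,-1.6,-0.0,0.1,0.0],[0.0015,-0.0026,0.0277,-1.6,-0.0,-0.0,0.0],[0.0015,-0.0033,0.0276,-1.6,-0.0,0.0,0.0],[-0.0,-0.0013,0.0089,-0.0,-0.0,0.0,0.0],[-0.0,-0.0012,0.0089,-0.0,-0.0,0.0,0.0],[-0.0,-0.0013,0.009,-0.0,-0.0,0.0,0.0],[-0.0001,-0.0012,0.0089,-0.0,-0.0,0.0,0.0],[0.0,0.0073,0.001,-0.0,-0.0,0.0,0.0],[0.0,0.0072,0.001,-0.0,-0.0,0.0,0.0],[0.0,0.0073,0.001,-0.0,-0.0,0.0,0.0],[0.0,0.0025,0.0004,-0.0,-0.0,0.0,0.0],[0.0,0.0024,0.0003,-0.0,-0.0,0.0,0.0],[0.0,0.0025,0.0004,-0.0,-0.0,0.0,0.0],[0.0,0.0025,0.0003,-0.0,-0.0,0.0,0.0],[0.0,0.0025,0.0004,-0.0,-0.0,0.0,0.0],[0.0,0.0024,0.0003,-0.0,-0.0,0.0,0.0],[0.0,0.0025,0.0004,-0.0,-0.0,0.0,0.0],[0.0,0.0025,0.0003,-0.0,-0.0,0.0,0.0]]
```

Emit:
{"op": "move_arm", "data": {
  "commands": [
    [[0.0014,-0.0002,0.0278,-1.6,0,0,0],[0.0014,-0.0011,0.0278,-1.6,0,0,0],[0.0014,-0.0018,0.0278,-1.6,0,0,0],[0.0014,-0.0026,0.0278,-1.6,0,0,0],[0.0014,-0.0033,0.0276,-1.6,0,0,0],[0,-0.0013,0.009,0,0,0,0],[0,-0.0012,0.009,0,0,0,0],[0,-0.0013,0.009,0,0,0,0],[0,-0.0012,0.009,0,0,0,0],[0,0.0073,0.001,0,0,0,0],[0,0.0073,0.001,0,0,0,0],[0,0.0073,0.001,0,0,0,0],[0,0.0025,0.0004,0,0,0,0],[0,0.0025,0.0003,0,0,0,0],[0,0.0025,0.0004,0,0,0,0],[0,0.0025,0.0003,0,0,0,0],[0,0.0025,0.0004,0,0,0,0],[0,0.0025,0.0003,0,0,0,0],[0,0.0025,0.0004,0,0,0,0],[0,0.0025,0.0003,0,0,0,0]]
  ]
}}

```text
t: 4.78
eef_pos: [0.4939, -0.0039, 0.0238]
tool_rot: [0.042, 0.603, 0.795, 0.056]
contact_force: [0.1, -0.1, 1.0]
gripper_width: 0.001
grasp_force: 0.3
```

Run:
```python
from h import *
K,E=cam("wrist");im=imaging.read_camera("wrist")[:,:,::-1];cv2.imwrite("pics/w2.png",im)
p,r=now();M,t=jig();print("tcp jig",((p[:2]-t)@M*1e3).round(1),p[2])
```

```text
tcp jig [-33.2  81.5] 0.02393239753843279
```

View pics/w2.png

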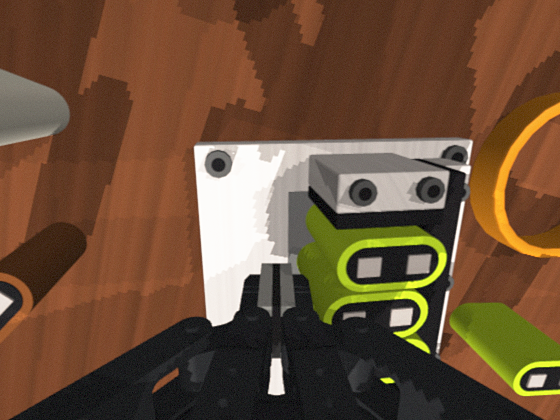

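The tip is against the second cell, which is still about 6 mm out of line: its right end is at column 428, against 446 for the first cell. I'll keep pushing slowly.

Emit:
{"op": "move_arm", "data": {
  "commands": [
    [[0,0.0015,0.0002,0,0,0,0],[0,0.0015,0.0002,0,0,0,0],[0,0.001,0.0001,0,0,0,0],[0,0.001,0.0001,0,0,0,0],[0,0,0,0,0,0,0]]
  ]
}}

```text
t: 5.45
eef_pos: [0.4984, -0.0026, 0.0239]
tool_rot: [0.042, 0.603, 0.795, 0.055]
contact_force: [-0.3, -1.3, -0.3]
gripper_width: -0.002
grasp_force: 0.6
```

Emit:
{"op": "move_arm", "data": {
  "commands": [
    [[0,0.0005,0.0001,0,0,0,0],[0,0.0005,0.0001,0,0,0,0],[0,0,0,0,0,0,0]]
  ]
}}

```text
t: 5.82
eef_pos: [0.4987, -0.0026, 0.0237]
tool_rot: [0.042, 0.603, 0.795, 0.055]
contact_force: [-5.3, -1.3, 3.2]
gripper_width: -0.0
grasp_force: 2.6
```

Run:
```python
from h import *
K,E=cam("wrist");im=imaging.read_camera("wrist")[:,:,::-1];cv2.imwrite("pics/w3.png",im)
p,r=now();M,t=jig();print("tcp jig",((p[:2]-t)@M*1e3).round(1),p[2])
h=cv2.cvtColor(im,cv2.COLOR_BGR2HSV)
m=((h[...,0]>28)&(h[...,0]<45)&(h[...,1]>130)&(h[...,2]>90))
for v in range(235,400,6):
    u=np.where(m[v,290:440+20])[0]; 
    if len(u):print(v,u.min()+290,u.max()+290)
```

```text
tcp jig [-28.6  81.3] 0.023708047023564435
235 301 415
241 304 425
247 303 430
253 299 432
259 297 432
265 297 432
271 299 429
277 309 425
283 310 419
289 311 413
295 312 420
301 317 425
307 320 459
313 323 459
319 322 459
325 413 459
331 399 459
337 400 459
343 459 459
379 381 392
```

At TCP x = -28.6 the force rose to 5.5 N, so this cell is on the fence. Next is the cell at y = 40.

Run:
```python
from h import *
s=plan(now(),[(pose(-58,81.5,24,0,8),5),(pose(-58,40.5,24,0,8),5),(pose(-44,40.5,24,0,8),3),(pose(-32,40.5,24,0,8),6)])
```

```text
[[0.0,-0.0058,-0.0009,-0.0,0.0,-0.0,0.0],[0.0001,-0.0058,-0.0008,-0.0,0.0,-0.0,0.0],[-0.0,-0.0058,-0.0009,-0.1,0.0,-0.0,0.0],[0.0,-0.0058,-0.0009,0.0,0.0,-0.0,0.0],[0.0,-0.0058,-0.0009,0.0,0.0,-0.0,0.0],[-0.0082,-0.0,0.0,0.0,0.0,-0.0,0.0],[-0.0082,-0.0,0.0,0.0,0.0,-0.0,0.0],[-0.0082,-0.0,0.0,0.0,0.0,-0.0,0.0],[-0.0082,-0.0,0.0,0.0,0.0,-0.0,0.0],[-0.0082,-0.0,0.0001,0.0,0.0,-0.0,0.0],[0.0,0.0046,0.0006,0.0,0.0,-0.0,0.0],[0.0,0.0046,0.0007,0.0,0.0,-0.0,0.0],[0.0,0.0047,0.0006,0.0,0.0,-0.0,0.0],[0.0,0.002,0.0003,0.0,0.0,-0.0,0.0],[0.0,0.0019,0.0003,0.0,0.0,-0.0,0.0],[0.0,0.002,0.0002,0.0,0.0,-0.0,0.0],[0.0,0.002,0.0003,0.0,0.0,-0.0,0.0],[0.0,0.002,0.0003,0.0,0.0,-0.0,0.0],[0.0001,0.0019,0.0003,0.0,0.0,-0.0,0.0]]
```

Emit:
{"op": "move_arm", "data": {
  "commands": [
    [[0,-0.0058,-0.0009,0,0,0,0],[0,-0.0058,-0.0009,0,0,0,0],[0,-0.0058,-0.0009,0,0,0,0],[0,-0.0058,-0.0009,0,0,0,0],[0,-0.0058,-0.0009,0,0,0,0],[-0.0082,0,0,0,0,0,0],[-0.0082,0,0,0,0,0,0],[-0.0082,0,0,0,0,0,0],[-0.0082,0,0,0,0,0,0],[-0.0082,0,0,0,0,0,0],[0,0.0046,0.0006,0,0,0,0],[0,0.0046,0.0006,0,0,0,0],[0,0.0047,0.0006,0,0,0,0],[0,0.002,0.0003,0,0,0,0],[0,0.002,0.0003,0,0,0,0],[0,0.002,0.0003,0,0,0,0],[0,0.002,0.0003,0,0,0,0],[0,0.002,0.0003,0,0,0,0],[0,0.002,0.0003,0,0,0,0]]
  ]
}}

```text
t: 8.25
eef_pos: [0.5077, -0.0426, 0.0243]
tool_rot: [0.042, 0.603, 0.795, 0.056]
contact_force: [-1.3, 0.2, 0.2]
gripper_width: 0.001
grasp_force: 0.4
```

Emit:
{"op": "move_arm", "data": {
  "commands": [
    [[0,0.001,0.0001,0,0,0,0],[0,0.001,0.0001,0,0,0,0],[0,0.0005,0.0001,0,0,0,0],[0,0,0,0,0,0,0]]
  ]
}}

```text
t: 8.75
eef_pos: [0.5097, -0.042, 0.0243]
tool_rot: [0.042, 0.603, 0.795, 0.055]
contact_force: [-2.8, 0.5, 1.1]
gripper_width: 0.003
grasp_force: 1.1
```

Run:
```python
from h import *
p,r=now();M,t=jig();print("tcp jig",((p[:2]-t)@M*1e3).round(1),p[2])
```

```text
tcp jig [-28.8  40.4] 0.024320882287962673
```

Emit:
{"op": "move_arm", "data": {
  "commands": [
    [[0,0.0006,0.0001,0,0,0,0],[0,0,0,0,0,0,0]]
  ]
}}

```text
t: 9.0
eef_pos: [0.5098, -0.042, 0.0242]
tool_rot: [0.042, 0.603, 0.795, 0.055]
contact_force: [-4.3, 0.6, 3.0]
gripper_width: -0.002
grasp_force: 2.3
```

Run:
```python
from h import *
s=plan(now(),[(pose(-60,40,24,0,8),5),(pose(-60,20,160,0,0),6)])
```

```text
[[-0.0001,-0.0062,-0.0008,-0.0,0.0,-0.0,0.0],[-0.0001,-0.0062,-0.0009,-0.0,0.0,-0.0,0.0],[-0.0001,-0.0062,-0.0008,-0.0,0.0,-0.0,0.0],[-0.0,-0.0063,-0.0008,-0.1,0.0,-0.0,0.0],[-0.0001,-0.0062,-0.0008,0.0,0.0,-0.0,0.0],[-0.0033,0.0032,-0.0225,1.3,0.0,-0.0,0.0],[-0.0034,0.0026,-0.0225,1.4,0.0,-0.0,0.0],[-0.0033,0.0021,-0.0225,1.3,0.0,-0.0,0.0],[-0.0034,0.0016,-0.0227,1.3,0.0,-0.0,0.0],[-0.0033,0.0011,-0.0226,1.4,0.0,-0.0,0.0],[-0.0033,0.0005,-0.0227,1.3,0.0,-0.0,0.0]]
```

Emit:
{"op": "move_arm", "data": {
  "commands": [
    [[0,-0.0062,-0.0008,0,0,0,0],[0,-0.0062,-0.0009,0,0,0,0],[0,-0.0062,-0.0008,0,0,0,0],[0,-0.0062,-0.0008,0,0,0,0],[0,-0.0062,-0.0008,0,0,0,0],[-0.0033,0.0032,-0.0225,1.3,0,0,0],[-0.0034,0.0026,-0.0225,1.4,0,0,0],[-0.0033,0.0021,-0.0225,1.3,0,0,0],[-0.0034,0.0016,-0.0226,1.3,0,0,0],[-0.0033,0.0011,-0.0226,1.4,0,0,0],[-0.0033,0.0005,-0.0226,1.3,0,0,0],[0,0,0,0,0,0,0]]
  ]
}}

```text
t: 10.5
eef_pos: [0.4873, -0.0696, 0.1613]
tool_rot: [0.002, 0.604, 0.797, 0.001]
contact_force: [0.7, 0.4, 0.4]
gripper_width: -0.001
grasp_force: 0.0
```

Run:
```python
from h import *
K,E=cam("wrist");im=imaging.read_camera("wrist")[:,:,::-1];cv2.imwrite("pics/w4.png",im)
p,r=now();M,t=jig();print("tcp jig",((p[:2]-t)@M*1e3).round(1),p[2])
for y in (40,61,83,104):print(pix(K,E,[*(M@[-.02,y/1e3]+t),.062]).round(),pix(K,E,[*(M@[.02,y/1e3]+t),.062]).round())
```

```text
tcp jig [-58.9  20.2] 0.16017886267148596
[329. 185.] [385. 185.]
[330. 156.] [388. 155.]
[332. 123.] [392. 123.]
[334.  90.] [395.  89.]
```

View pics/w4.png

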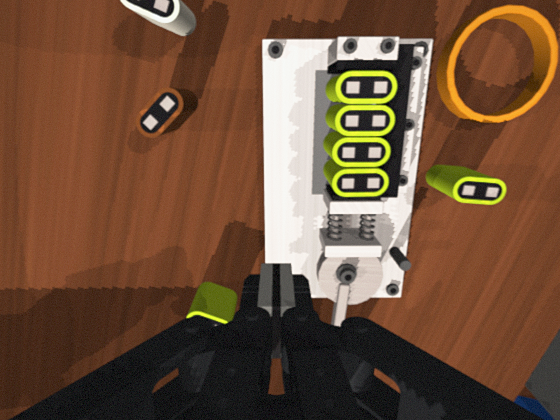

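All four cells are in line; their right ends at columns 397, 395, 391 and 388 match the home prediction to 3 px. Next is the lever, which is at a joint angle of about 0.11.

```bash
cat >> h.py <<'E'
def lev(deg,off,z=28):
    """TCP beside lever whose jig direction is deg; off mm behind its middle line"""
    a=np.radians(deg);return pose(85*np.cos(a)+off*np.sin(a),-45+85*np.sin(a)-off*np.cos(a),z,deg+90,0)
E
python3 - <<'E'
from h import *
s=plan(now(),[(lev(-94,34,120),5),(lev(-94,32,28),5),(lev(-94,15),3)])
print();s=plan(s,[(lev(d,12.5),1) for d in np.linspace(-94,-48,16)])
E
```

```text
[[-0.0295,0.0038,0.0081,0.0,0.0,0.8,0.0],[-0.0295,0.0043,0.008,0.0,0.0,0.8,0.0],[-0.0294,0.0046,0.0081,0.0,0.0,0.8,0.0],[-0.0293,0.0051,0.0081,0.1,0.0,0.8,0.0],[-0.0293,0.0055,0.008,-0.0,0.0,0.7,0.0],[0.0,0.0004,0.0184,-0.0,0.0,0.0,0.0],[0.0,0.0004,0.0184,-0.0,0.0,0.0,0.0],[0.0001,0.0004,0.0184,-0.0,0.0,0.0,0.0],[-0.0,0.0004,0.0184,-0.0,0.0,0.0,0.0],[-0.0,0.0004,0.0184,-0.0,0.0,0.0,0.0],[-0.0,0.0057,-0.0,-0.0,0.0,0.0,0.0],[-0.0,0.0056,-0.0,-0.0,0.0,0.0,0.0],[-0.0,0.0057,-0.0,-0.0,0.0,0.0,0.0]]

[[-0.0,0.0025,-0.0,-0.0,0.0,0.0,0.0],[-0.0006,0.0046,-0.0,-0.0,0.0,-3.0,0.0],[-0.0005,0.0045,-0.0,-0.0,0.0,-3.1,0.0],[-0.0006,0.0046,-0.0,-0.0,0.0,-3.1,0.0],[-0.0005,0.0046,-0.0,-0.0,0.0,-3.0,0.0],[-0.0006,0.0045,-0.0,-0.0,0.0,-3.1,0.0],[-0.0005,0.0046,-0.0,-0.0,0.0,-3.1,0.0],[-0.0006,0.0046,-0.0,-0.0,0.0,-3.0,0.0],[-0.0005,0.0045,-0.0,-0.0,0.0,-3.1,0.0],[-0.0005,0.0046,-0.0,-0.0,0.0,-3.1,0.0],[-0.0006,0.0046,-0.0,-0.0,0.0,-3.0,0.0],[-0.0005,0.0045,-0.0,-0.0,0.0,-3.1,0.0],[-0.0006,0.0046,-0.0,-0.0,0.0,-3.1,0.0],[-0.0005,0.0045,-0.0,-0.0,0.0,-3.0,0.0],[-0.0006,0.0046,-0.0,-0.0,0.0,-3.1,0.0],[-0.0005,0.0046,-0.0,-0.0,0.0,-3.1,0.0]]
```

Emit:
{"op": "move_arm", "data": {
  "commands": [
    [[-0.0295,0.0038,0.008,0,0,0.8,0],[-0.0295,0.0043,0.008,0,0,0.8,0],[-0.0294,0.0046,0.008,0,0,0.8,0],[-0.0293,0.0051,0.008,0,0,0.8,0],[-0.0293,0.0055,0.008,0,0,0.8,0],[0,0.0004,0.0184,0,0,0,0],[0,0.0004,0.0184,0,0,0,0],[0,0.0004,0.0184,0,0,0,0],[0,0.0004,0.0184,0,0,0,0],[0,0.0004,0.0184,0,0,0,0],[0,0.0057,0,0,0,0,0],[0,0.0057,0,0,0,0,0],[0,0.0057,0,0,0,0,0],[0,0,0,0,0,0,0]]
  ]
}}

```text
t: 12.3
eef_pos: [0.5638, -0.2026, 0.0286]
tool_rot: [0.001, 0.632, 0.775, 0.0]
contact_force: [1.1, 0.1, -0.3]
gripper_width: 0.001
grasp_force: 0.0
```

Emit:
{"op": "move_arm", "data": {
  "commands": [
    [[0,0.0025,0,0,0,0,0],[-0.0006,0.0046,0,0,0,-3,0],[-0.0005,0.0045,0,0,0,-3.1,0],[-0.0006,0.0046,0,0,0,-3.1,0],[-0.0005,0.0046,0,0,0,-3,0],[-0.0006,0.0045,0,0,0,-3.1,0],[-0.0005,0.0046,0,0,0,-3.1,0],[-0.0006,0.0046,0,0,0,-3,0],[0,0,0,0,0,0,0]]
  ]
}}

```text
t: 13.42
eef_pos: [0.5967, -0.1949, 0.0281]
tool_rot: [0.0, 0.477, 0.879, -0.0]
contact_force: [-0.7, -1.6, -0.4]
gripper_width: -0.005
grasp_force: 0.4
```

Run:
```python
from h import *
im=imaging.read_camera("top")[:,:,::-1];w=imaging.read_camera("wrist")[:,:,::-1]
a=cv2.resize(im[160:280,230:410],None,fx=3.5,fy=3.5,interpolation=cv2.INTER_CUBIC)
cv2.imwrite("pics/l1.png",w)
p,r=now();M,t=jig();print("tcp jig",((p[:2]-t)@M*1e3).round(1),p[2])
```

```text
tcp jig [  13.4 -129.9] 0.028018619942619366
```

View pics/l1.png

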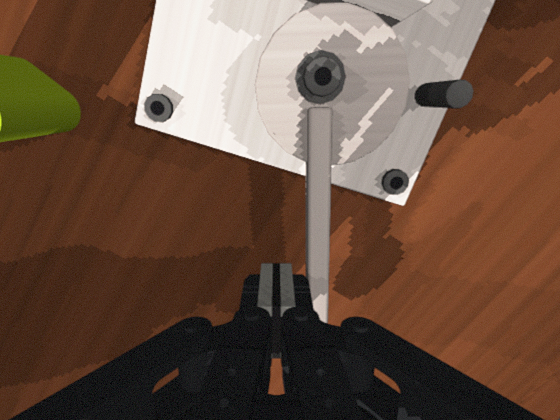

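The bar at column 318 lies parallel to the finger and is turning with it under light force. I'll carry on round.

Run:
```python
from h import *
M,t=jig();p,r=now();y=r.as_matrix()[:2,1];d=np.degrees(np.arctan2(*(M.T@y)[::-1]))-90;print(d)
e=(p[:2]-t)@M*1e3-[0,-45];a=np.radians(d);print("r",e@[np.cos(a),np.sin(a)],"off",e@[np.sin(a),-np.cos(a)])
s=plan((p,r),[(lev(x,12.5),1) for x in np.linspace(d,-10,20)[1:]])
```

```text
-72.71100105724035
r 85.03548290493892 off 12.406033839437145
[[-0.0005,0.0048,0.0,-0.0,0.0,-3.3,0.0],[-0.0006,0.0049,0.0,-0.0,0.0,-3.3,0.0],[-0.0006,0.0049,0.0,-0.0,0.0,-3.3,0.0],[-0.0006,0.005,0.0,-0.0,0.0,-3.3,0.0],[-0.0006,0.0049,0.0,-0.0,0.0,-3.3,0.0],[-0.0005,0.0049,0.0,-0.0,0.0,-3.3,0.0],[-0.0006,0.0049,0.0,-0.0,0.0,-3.3,0.0],[-0.0006,0.0049,0.0,-0.0,0.0,-3.3,0.0],[-0.0006,0.0049,0.0,-0.0,0.0,-3.3,0.0],[-0.0006,0.0049,0.0,-0.0,0.0,-3.3,0.0],[-0.0005,0.005,0.0,-0.0,0.0,-3.3,0.0],[-0.0006,0.0049,0.0,-0.0,0.0,-3.3,0.0],[-0.0006,0.0049,0.0,-0.0,0.0,-3.3,0.0],[-0.0006,0.0049,0.0,-0.0,0.0,-3.3,0.0],[-0.0005,0.0049,0.0,-0.0,0.0,-3.3,0.0],[-0.0006,0.0049,0.0,-0.0,0.0,-3.3,0.0],[-0.0006,0.005,0.0,-0.0,0.0,-3.3,0.0],[-0.0006,0.0049,0.0,-0.0,0.0,-3.3,0.0],[-0.0006,0.0049,0.0,-0.0,0.0,-3.3,0.0]]
```

Emit:
{"op": "move_arm", "data": {
  "commands": [
    [[-0.0006,0.0049,0,0,0,-3.3,0],[-0.0006,0.0049,0,0,0,-3.3,0],[-0.0006,0.0049,0,0,0,-3.3,0],[-0.0006,0.0049,0,0,0,-3.3,0],[-0.0006,0.0049,0,0,0,-3.3,0],[-0.0006,0.0049,0,0,0,-3.3,0],[-0.0006,0.0049,0,0,0,-3.3,0],[-0.0006,0.0049,0,0,0,-3.3,0],[-0.0006,0.0049,0,0,0,-3.3,0],[-0.0006,0.0049,0,0,0,-3.3,0],[-0.0006,0.0049,0,0,0,-3.3,0],[-0.0006,0.0049,0,0,0,-3.3,0],[-0.0006,0.0049,0,0,0,-3.3,0],[-0.0006,0.0049,0,0,0,-3.3,0],[-0.0006,0.0049,0,0,0,-3.3,0],[-0.0006,0.0049,0,0,0,-3.3,0],[-0.0006,0.0049,0,0,0,-3.3,0],[-0.0006,0.0049,0,0,0,-3.3,0],[-0.0006,0.0049,0,0,0,-3.3,0]]
  ]
}}

```text
t: 15.9
eef_pos: [0.6476, -0.1215, 0.0284]
tool_rot: [0.001, -0.05, 0.999, -0.001]
contact_force: [3.1, -3.2, -1.0]
gripper_width: 0.001
grasp_force: 1.5
```

Run:
```python
from h import *
M,t=jig();p,r=now();y=r.as_matrix()[:2,1];d=np.degrees(np.arctan2(*(M.T@y)[::-1]))-90;print(d,bot.get_obs()["contact_force"])
e=(p[:2]-t)@M*1e3-[0,-45];a=np.radians(d);print("r",e@[np.cos(a),np.sin(a)],"off",e@[np.sin(a),-np.cos(a)])
K,E=cam("wrist");w=imaging.read_camera("wrist")[:,:,::-1]
cv2.imwrite("pics/l2.png",w)
s=plan((p,r),[(lev(x,12.5),1) for x in np.linspace(d,0,6)[1:]])
```

```text
-9.922697502773019 [ 3.10547626 -3.24951117 -0.95482702]
r 86.15550634261388 off 13.768010800566865
[[0.0008,0.0042,0.0004,-0.1,0.1,-2.0,0.0],[-0.0004,0.003,-0.0,0.0,0.0,-2.0,0.0],[-0.0004,0.0029,-0.0,0.0,0.0,-2.0,0.0],[-0.0004,0.003,-0.0,0.0,0.0,-1.9,0.0],[-0.0004,0.0029,-0.0,0.0,0.0,-2.0,0.0]]
```

View pics/l2.png

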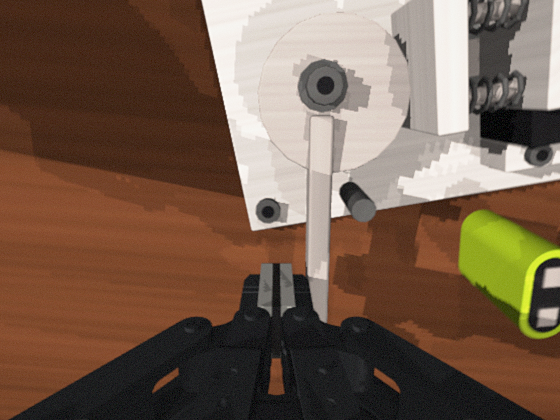

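The bar at column 318 is about 10° short of the stop pin at (357,200). I'll finish the turn and press lightly.

Emit:
{"op": "move_arm", "data": {
  "commands": [
    [[0,0.003,0,0,0,-2,0],[-0.0004,0.003,0,0,0,-2,0],[-0.0004,0.003,0,0,0,-2,0],[-0.0004,0.003,0,0,0,-2,0],[-0.0004,0.003,0,0,0,-2,0],[0,0,0,0,0,0,0]]
  ]
}}

```text
t: 16.7
eef_pos: [0.6467, -0.1079, 0.0283]
tool_rot: [0.001, -0.137, 0.991, -0.002]
contact_force: [4.8, -6.9, 0.6]
gripper_width: 0.0
grasp_force: 4.0
```

Emit:
{"op": "move_arm", "data": {
  "commands": [
    [[0,0.001,0,0,0,0,0],[0,0.0005,0,0,0,0,0],[0,0,0,0,0,0,0]]
  ]
}}

```text
t: 17.08
eef_pos: [0.6466, -0.1077, 0.0283]
tool_rot: [0.001, -0.136, 0.991, -0.002]
contact_force: [6.5, -9.3, -0.5]
gripper_width: 0.002
grasp_force: 5.2
```

Emit:
{"op": "move_arm", "data": {
  "commands": [
    [[0,0.001,0,0,0,0,0],[0,0.001,0,0,0,0,0],[0,0,0,0,0,0,0]]
  ]
}}

```text
t: 17.45
eef_pos: [0.6466, -0.1076, 0.0284]
tool_rot: [0.001, -0.136, 0.991, -0.003]
contact_force: [7.9, -11.7, -1.4]
gripper_width: 0.004
grasp_force: 6.9
```

Run:
```python
from h import *
M,t=jig();p,r=now();y=r.as_matrix()[:2,1];d=np.degrees(np.arctan2(*(M.T@y)[::-1]))-90;print(d)
e=(p[:2]-t)@M*1e3-[0,-45];a=0;print("r,off",e)
s=plan((p,r),[(lev(0,35,28),5),(lev(0,40,200),5),(lev(-20,120,200),4)])
```

```text
-0.10166894945849947
r,off [ 85.24136236 -14.78900364]
[[0.0,-0.004,0.0001,-0.1,0.0,-0.0,0.0],[0.0001,-0.0041,0.0001,-0.1,0.0,-0.0,0.0],[0.0,-0.004,0.0001,-0.0,0.0,-0.1,0.0],[0.0001,-0.0041,0.0001,-0.1,0.1,0.0,0.0],[0.0,-0.004,0.0001,-0.1,-0.0,-0.0,0.0],[0.0,-0.001,-0.0344,0.0,-0.0,-0.0,0.0],[0.0,-0.001,-0.0344,0.0,-0.0,-0.0,0.0],[0.0001,-0.001,-0.0344,0.0,-0.0,-0.0,0.0],[-0.0,-0.001,-0.0344,0.0,-0.0,-0.0,0.0],[-0.0,-0.001,-0.0344,0.0,-0.0,-0.0,0.0],[0.0115,-0.0255,-0.0,0.0,-0.0,5.0,0.0],[0.0093,-0.0263,-0.0,0.0,-0.0,5.0,0.0],[0.007,-0.0271,-0.0,0.0,-0.0,5.0,0.0],[0.0045,-0.0276,-0.0,-0.0,-0.0,5.0,0.0]]
```

Rigid at 14 N, so the lever is at its stop. Backing off, rising and moving clear.

Emit:
{"op": "move_arm", "data": {
  "commands": [
    [[0,-0.004,0,0,0,0,0],[0,-0.004,0,0,0,0,0],[0,-0.004,0,0,0,0,0],[0,-0.004,0,0,0,0,0],[0,-0.004,0,0,0,0,0],[0,-0.001,-0.034,0,0,0,0],[0,-0.001,-0.034,0,0,0,0],[0,-0.001,-0.034,0,0,0,0],[0,-0.001,-0.034,0,0,0,0],[0,-0.001,-0.034,0,0,0,0],[0.0115,-0.0255,0,0,0,5,0],[0.009,-0.026,0,0,0,5,0],[0.007,-0.027,0,0,0,5,0],[0.0045,-0.0275,0,0,0,5,0],[0,-0.05,0,0,0,0,0],[0,-0.05,0,0,0,0,0],[0,-0.05,0,0,0,0,0],[0,0,0,0,0,0,0]]
  ]
}}

```text
t: 19.7
eef_pos: [0.6209, -0.3939, 0.1962]
tool_rot: [-0.001, 0.043, 0.999, -0.001]
contact_force: [-0.9, 0.3, -0.3]
gripper_width: -0.003
grasp_force: 0.0
```

Run:
```python
from h import *
im=imaging.read_camera("top")[:,:,::-1]
cv2.imwrite("pics/f.png",cv2.resize(im[170:290,220:400],None,fx=4.4,fy=4.4,interpolation=cv2.INTER_CUBIC))
```

```text
(no output)
```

View pics/f.png

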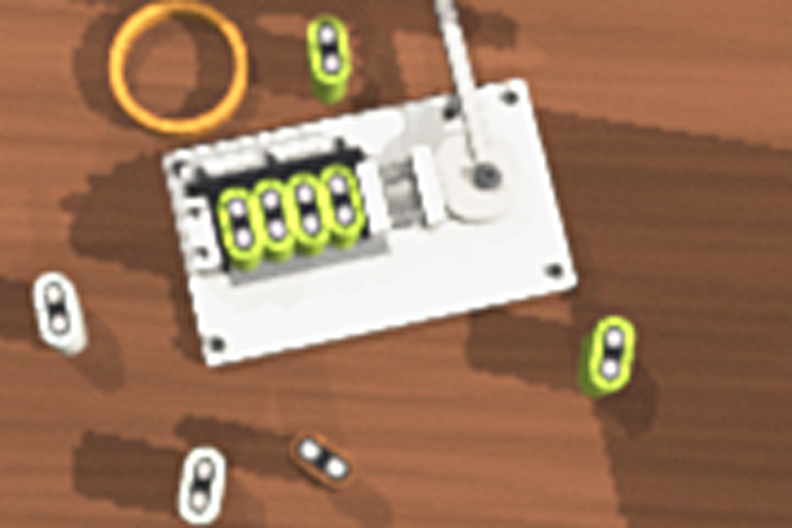

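The four cells stand in line from (241,225) to (342,200), with the pad against the row. The lever lies against the pin at (452,108), square to the plate, and everything else is where it was.

```bash
python3 -c "
from station import bot
print(bot.hand_in())"
```

```text
the job is handed in; nothing more can be done
None
```

The job is handed in at about 20 s of the 51 s: both protruding cells were pushed back to the fence, the final picture shows all four in line, the lever is at its stop with the pad clamping the row, and nothing else was moved.

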